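# Stamp a passport with the oblong stamp from the desk bin

## Robot

A 6-joint arm with a two-finger parallel gripper is mounted at the origin on the work surface. World frame = base frame: x ahead of the robot, y to its left, z up, the work surface at z = 0. Lengths are in m, angles in rad, forces in N, time in s.
With the tool pointing down it reaches from about 0.4 to 0.925 m from the base axis. Payload 3.4 kg.
Tool frame: the origin (TCP) lies between the finger pads; the fingertips stand 19 mm ahead of it and the grasp point (between the pads) is the TCP; z points along the fingers, y is the line along which they close (so a half turn about z gives the same grasp; the last joint's range is limited). The gripper opens to 85 mm and grips with 20 to 120 N. Pads are 22 mm wide; open, the fingers measure 114 mm over their backs; the gripper's body (76 mm by 85 mm) begins 54 mm behind the grasp point. The pads swing forward as they close: fully open they stand 13 mm farther back than shut.
Start: joints at [-1.202, 0.307, 1.506, -0, 1.328, -0.073], TCP at [0.246, -0.52, 0.25] pointing down, gripper open.
Joint ranges: [-3.12, 3.12], [-1.05, 2.28], [0.14, 2.33], [-1.42, 4.57], [0.1, 2.73], [-2.68, 2.68]. Speed limits (rad/s): [2.57, 2.57, 3.14, 3.14, 3.14, 3.14].

## Interface

Orientations are given as a rotation vector (axis times angle).
In Python, from station import ctrl, hand, sensors, cams gives the robot as it stands. Calls block until the motion is done:
- ctrl.move_pose(position, orientation): joint-space move of the TCP to a pose.
- ctrl.servo_line(position, attitude=None, max_speed=0.15): straight line of the TCP; attitude=None keeps the orientation; max_speed is the mean speed in m/s.
- ctrl.move_j(angles): joint-space move.
- hand.command_gripper(opening): opening from 0.0 (shut) to 1.0 (fully open); the grip force is fixed at half the most; returns when the fingers have stopped.
- ctrl.wait(seconds).
- ctrl.solve_ik(position, orientation): joint angles nearest the present ones, or None.
- sensors.read_state(): the state.
- cams.get_image(name): name is "scene" or "top" or "wrist"; returns a dict with "pixels" (384x512x3 uint8, red, green, blue), "fx", "fy", "cx", "cy" (pixels), "k1" (the pictures are not rectified: a ray, as slopes to the right and down, at radius r is drawn at 1 + k1 r^2 times it, then the intrinsics apply), "view" (4x4, takes a point from world to camera coordinates). Camera axes: x right, y down, z forward; pixel columns grow to the right and rows downward; lengths in m; the calibration is good to about 2 mm. A picture is of the moment at which its call begins. There is no depth.
A pose or a line that the arm cannot do raises ctrl.PlanningError and nothing moves.
- ctrl.finish_job(): hands the job in; it is judged then, once.
The state is a dict: "time": time; "joints": joint angles; "qd": joint speeds; "joint_efforts": joint torques, N m; "tcp_pos": TCP position; "eef_rot": TCP orientation; "wrist_force": force on the tool from outside, world axes, zero at the start; "wrist_torque": the same for the moment, N m; "width": opening from 0.0 (shut) to 1.0 (fully open); "gripper_force": force on a finger pad.
Only numpy, scipy, OpenCV 4.12 (cv2) and the standard library are available. Lean on these libraries where they do the work, as an engineer would, in place of code of your own. Each camera call takes 0.05 s, during which the arm holds its last target. There are 200 camera calls.

## Task

Pick the self-inking stamp with the square cap and oblong foot out of the tilted desk bin, leaving the other things in the bin, and stamp the blank page of the open passport: upright, in the middle, with the long side of the foot square across the page, parallel to its short edges, pressed right down; keep the stamp off the photo page. Then stand the stamp upright in the low rimmed rest tray and let go; do not shift the keyboard, the mouse or the ink pad.

Things in the scene. Friction and masses are not known exactly. Their poses are not given: they have to be found in the camera images.
- stamp: Target: black self-inking stamp, bright metal core, 210 g, 116 mm tall. Oblong foot 40 (own x) x 54 (own y) x 22 mm, frame 54 mm wide to 66 mm, a square cap above. Origin: centre of the foot's underside; z runs up through the cap. It starts standing on the bin's sloping floor, z leaning 32 degrees from vertical to the bin's low front wall (bin's -x), y along the bin's y.
- stamp_cap (a joint): Spring travel of the stamp's cap towards its foot, m: 0 up, 0.008 fully pressed. It starts to give at about 2.4 N and is fully down at about 7 N; springs back by itself.
- stamp_grip (a point): Centre of the stamp's cap, 97 mm above the foot's underside when up. The cap is a plain block 34 x 34 mm, 38 mm tall (78 to 116 mm above the underside): the place to hold the stamp.
- bin: Grey fixed open bin, floor sloped 32 degrees, rising from the front wall (own -x, robot side) to the back. Inside 112 (up slope) x 312 mm (own y); walls 4 mm thick, square to the floor, 40 to 48 mm high; top 125 mm above the desk. Origin at desk level; floor meets front wall at own x -60, z 30 mm. Four things stand in it in any order, 78 mm apart along y, leaning on the front wall.
- round_stamp: Black knob-handled stamp with a round foot of diameter 40 mm, 98 mm tall, standing in the bin (not wanted). Origin: centre of its underside, z up its axis.
- torch: Dark steel torch standing on its head, head diameter 40 mm, barrel 28 mm, 120 mm tall, in the bin. Origin: centre of its underside, z along it.
- ink_bottle: Grey closed ink bottle, diameter 40 mm, 88 mm tall with a 22 mm neck, in the bin. Origin: centre of its underside, z up its axis.
- marker: Black marker, 18 mm diameter, 130 mm long along own y, lying across the bin's floor behind the feet of the standing things. Origin: middle of its underside. It may roll down into the gap when the stamp is taken.
- passport: Open passport lying fixed on the desk, 130 mm (own x) by 184 mm (own y), 6 mm thick. Fold along own x through the middle; own +y half is the blank page, own -y half the photo page. Origin: middle of its underside, z up.
- blank_page (a point): Middle of the blank page, on its surface 6 mm above the desk; the page is plain paper, 125 mm along the passport's x by 87.5 mm along its y.
- photo_page: The other page, with a dark photo panel and printed lines, 125 x 87.5 mm. Its origin is the passport's origin (not its own middle); its middle is 44.5 mm along the passport's -y; its surface is 6 mm above the desk.
- rest: Stamp rest: plain steel fixed tray with a low rim, outside 86 mm (own x) by 100 mm (own y), inside 78 x 92 mm, floor 5 mm above the desk, rim top 12 mm above the desk. Origin: centre of its underside, z up.
- keyboard: Black keyboard, 110 x 360 x 21 mm, beyond the work; stay clear. Origin: centre of its underside.
- mouse: Dark computer mouse, about 78 x 62 x 34 mm; near the robot; stay clear. Origin on its underside.
- ink_pad: Closed dark ink pad tin, 72 x 112 x 20 mm, near the robot; stay clear. Origin: centre of its underside.
Not all that is in view belongs to the job. Several things look just like the rest: the one meant starts farthest to the robot's right.

How it is judged:
By the outcome, as a careful person would: the job done as asked, in the order asked, and still so for the second after the job is handed in, with the robot touching nothing.
It also fails if it takes over 51 s, if anything falls off the work surface, if the arm or the gripper's body presses on something with over 40 N, if the wrist force passes 120 N, or if a joint passes its speed limit or range.

## Working session

There is one attempt and no reset: what is moved stays moved. The work goes in short steps, each a Python script; the robot and the scene stay as the last script left them, time stands still between calls to the robot, and variables do not carry over. Pictures are saved under pics/ and viewed, at most 10 in all, crops included, and the job is handed in when it is done.

```bash
mkdir -p pics; ls
python3 - <<'E'
from station import ctrl,hand,sensors,cams
import cv2,pickle,numpy as np
d={}
for n in ["scene","top","wrist"]:
    d[n]=cams.get_image(n); cv2.imwrite(f"pics/{n}0.png",cv2.cvtColor(d[n]["pixels"],cv2.COLOR_RGB2BGR))
    v=np.array(d[n]["view"]); print(n,d[n]["fx"],d[n]["cx"],d[n]["cy"],d[n]["k1"],(-v[:3,:3].T@v[:3,3]).round(3),v[2,:3].round(2))
pickle.dump(d,open("d0.pkl","wb"))
print(sensors.read_state())
E
```

```text
pics
scene 385.6306015514149 256.4866765591265 182.11268706716027 -0.005539861120542164 [ 1.292 -0.32   1.021] [-0.6   0.25 -0.76]
top 488.2622627723285 254.97485565644928 189.6564124848461 -0.018454613228416676 [ 0.497 -0.018  1.383] [ 0.04  0.01 -1.  ]
wrist 335.59256421765105 256.49936409125684 189.1644348419781 -0.045492038261703394 [ 0.314 -0.486  0.373] [-0.27 -0.12 -0.95]
{'time': 0.15, 'joints': array([-1.20152297e+00,  3.07431116e-01,  1.50736123e+00,  1.45163104e-05,
        1.32840628e+00, -7.34497696e-02]), 'qd': array([ 1.58308979e-04, -2.04269655e-03, -4.81825417e-03, -5.62622809e-04,
        8.86760244e-05, -1.11503409e-03]), 'joint_efforts': array([-8.90849924e-05, -4.57976890e+01, -2.52220917e+01, -1.27534204e-04,
        8.56836821e-03,  6.02971070e-06]), 'tcp_pos': array([ 0.24616007, -0.51909604,  0.24958003]), 'eef_rot': array([-3.06338543e+00, -6.89407758e-01,  3.49704663e-04]), 'wrist_force': array([ 0.11641502, -0.04168934,  0.8396635 ]), 'wrist_torque': array([-0.09063137, -0.04092149, -0.01927584]), 'gripper_force': 0.0, 'width': 0.9944838633375724}
```

View pics/scene0.png

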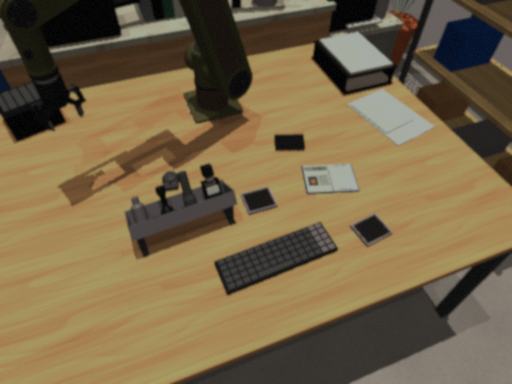

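View pics/top0.png

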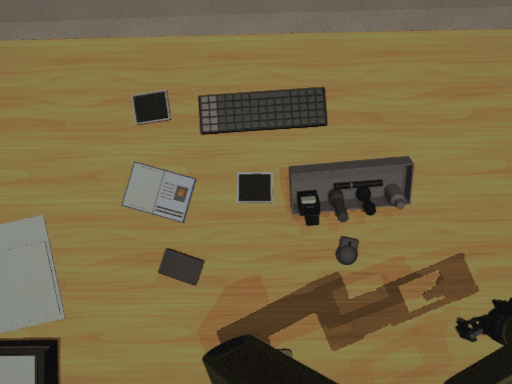

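Top view: bin (290–412, 158–213); its things from left to right are a square-cap stamp with bright core (309,205), torch (340,205), round stamp (367,200) and ink bottle (396,196). Square trays are at (152,107) and (255,187). The right-hand one (255,187) is farthest to the robot's right, so that is the rest. The passport's blank half is on the left (145,187). Next I'll confirm with a crop and measure by contours.

```bash
cat > h.py <<'E'
import numpy as np,cv2
from scipy.spatial.transform import Rotation as R
def ray(im,uv):
    uv=np.atleast_2d(uv).astype(float)
    d=(uv-[im["cx"],im["cy"]])/[im["fx"],im["fy"]]; s=d.copy()
    for _ in range(8): s=d/(1+im["k1"]*(s**2).sum(1,keepdims=True))
    v=np.array(im["view"]); r=np.c_[s,np.ones(len(s))]@v[:3,:3]
    return -v[:3,:3].T@v[:3,3], r/np.linalg.norm(r,axis=1,keepdims=True)
def onz(im,uv,z):
    c,r=ray(im,uv); return c+r*((z-c[2])/r[:,2:])
def proj(im,P):
    v=np.array(im["view"]); p=np.atleast_2d(P)@v[:3,:3].T+v[:3,3]; s=p[:,:2]/p[:,2:]
    return s*(1+im["k1"]*(s**2).sum(1,keepdims=True))*[im["fx"],im["fy"]]+[im["cx"],im["cy"]]
def tri(obs):
    A=np.zeros((3,3));b=np.zeros(3);L=[]
    for im,uv in obs:
        c,r=ray(im,uv); M=np.eye(3)-np.outer(r[0],r[0]); A+=M;b+=M@c; L.append((c,M))
    p=np.linalg.solve(A,b); return p,[np.linalg.norm(M@(p-c)) for c,M in L]
def blob(mask,uv,near=25):
    n,l,s,c=cv2.connectedComponentsWithStats(mask.astype(np.uint8))
    i=[k for k in range(1,n) if s[k,4]>30 and np.hypot(*(c[k]-uv))<near]
    k=max(i,key=lambda k:s[k,4]); cn=max(cv2.findContours((l==k).astype(np.uint8),cv2.RETR_EXTERNAL,cv2.CHAIN_APPROX_NONE)[0],key=cv2.contourArea)
    return cn
E
python3 - <<'E'
from h import *
import pickle
d=pickle.load(open("d0.pkl","rb"))
for n,pp,tr in [("top",(158,192),(255,187)),("scene",(330,179),(259,200))]:
    im=d[n]; hsv=cv2.cvtColor(im["pixels"],cv2.COLOR_RGB2HSV)
    g=(hsv[...,1]<70)
    for nm,uv,z,m in [("pass",pp,.006,g&(hsv[...,2]>110)),("tray",tr,.012,g)]:
        try:
            cn=blob(m,uv); P=onz(im,cn[:,0],z)
            r=cv2.minAreaRect((P[:,:2]*1000).astype(np.float32)); print(n,nm,len(cn),r, cv2.boundingRect(cn))
        except Exception as e: print(n,nm,e)
t=d["top"]["pixels"][150:235,280:420]; s=d["scene"]["pixels"][160:255,115:255]
a=cv2.resize(t,None,fx=4.2,fy=3.5*1.2,interpolation=cv2.INTER_CUBIC)[:300];b=cv2.resize(s[:70],None,fx=4.2,fy=4.2,interpolation=cv2.INTER_CUBIC)
o=np.vstack([a,b]); o=np.clip(o*1.5,0,255).astype(np.uint8); cv2.imwrite("pics/crop1.png",cv2.cvtColor(o,cv2.COLOR_RGB2BGR)); print(o.shape)
E
```

```text
top pass 200 ((552.3916015625, 262.88934326171875), (176.8463134765625, 125.0520248413086), 73.07184600830078) (123, 163, 72, 59)
top tray 130 ((559.1116943359375, -9.840335845947266), (98.48573303222656, 84.4145278930664), 88.69439697265625) (237, 172, 36, 31)
scene pass 155 ((552.55322265625, 259.3538818359375), (184.626220703125, 132.8914031982422), 73.42049407958984) (302, 163, 57, 31)
scene tray 91 ((560.7511596679688, -11.012535095214844), (100.82642364501953, 87.44810485839844), 88.66714477539062) (241, 187, 36, 27)
(594, 588, 3)
```

View pics/crop1.png

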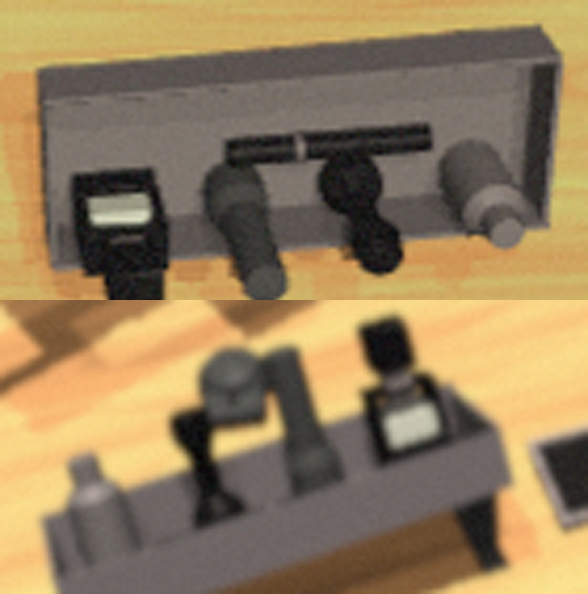

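Crop confirms it: the leftmost thing in the bin (top 309,205; scene ~207,171) has a square cap, a bright core and a wide frame. The round stamp (367,200) has a ball knob, so it isn't the one. Two wrist views from along the stamp axis come next.

```bash
cat >> h.py <<'E'
def tool(zdir,ydir):
    z=np.array(zdir)/np.linalg.norm(zdir); y=np.array(ydir)-z*np.dot(z,ydir); y/=np.linalg.norm(y)
    return R.from_matrix(np.c_[np.cross(y,z),y,z]).as_rotvec()
E
python3 - <<'E'
from h import *
import pickle
from station import ctrl,hand,sensors,cams
d=pickle.load(open("d0.pkl","rb"))
P,e=tri([(d["top"],(312,219)),(d["scene"],(206.7,170.7))]); print("cap",P,e)
# bin back top edge
bk=onz(d["top"],[(280+42/4.2,150+72/4.2),(280+540/4.2,150+28/4.2)],.125); print(bk)
by=bk[0]-bk[1]; by/=np.linalg.norm(by); bx=np.cross(by,[0,0,1]); a=np.radians(32)
zs=np.cos(a)*np.array([0,0,1])-np.sin(a)*bx; print("yaw",np.degrees(np.arctan2(-by[0],by[1])),zs)
for nm,y in [("y+",by),("y-",-by),("x+",bx),("x-",-bx)]:
    for dist in (0,.06,.12,.16): print(nm,dist,(lambda q:None if q is None else np.round(q,2))(ctrl.solve_ik(P+zs*dist,tool(-zs,y))))
E
```

```text
cap [ 0.46854384 -0.15617923  0.11504486] [np.float64(0.0015146651461919478), np.float64(0.0015146651461919606)]
[[ 0.60319878 -0.10335925  0.125     ]
 [ 0.6234409  -0.41047125  0.125     ]]
yaw 3.7709779204145026 [-0.52877194 -0.03485198  0.8480481 ]
y+ 0 None
y+ 0.06 None
y+ 0.12 None
y+ 0.16 None
y- 0 [-0.67  0.27  2.25  1.11  0.41 -0.16]
y- 0.06 [-0.74  0.12  2.22  0.83  0.54  0.1 ]
y- 0.12 [-0.82 -0.01  2.18  0.67  0.72  0.23]
y- 0.16 [-0.88 -0.1   2.14  0.61  0.85  0.27]
x+ 0 [-0.67  0.27  2.25  1.11  0.41 -1.73]
x+ 0.06 [-0.74  0.12  2.22  0.83  0.54 -1.47]
x+ 0.12 [-0.82 -0.01  2.18  0.67  0.72 -1.34]
x+ 0.16 [-0.88 -0.1   2.14  0.61  0.85 -1.3 ]
x- 0 [-0.67  0.27  2.25  1.11  0.41  1.41]
x- 0.06 [-0.74  0.12  2.22  0.83  0.54  1.67]
x- 0.12 [-0.82 -0.01  2.18  0.67  0.72  1.8 ]
x- 0.16 [-0.88 -0.1   2.14  0.61  0.85  1.84]
```

Run:
```python
from h import *
import pickle
from station import ctrl,hand,sensors,cams
P=np.array([.4685,-.156,.115]); by=np.array([-.0658,.9978,0]); bx=np.array([.9978,.0658,0]); a=np.radians(32)
zs=np.cos(a)*np.array([0,0,1])-np.sin(a)*bx
rv=tool(-zs,-by); W=[]
for i,off in enumerate([.05,-.05]):
    ctrl.move_pose(P+zs*.12+by*off,rv); im=cams.get_image("wrist"); W.append(im)
    s=sensors.read_state(); print(s["time"],s["tcp_pos"],proj(im,P))
pickle.dump(W,open("w1.pkl","wb"))
o=np.hstack([cv2.resize(w["pixels"],(400,300)) for w in W]); o=np.clip(o*1.5,0,255).astype(np.uint8)
cv2.imwrite("pics/w1.png",cv2.cvtColor(o,cv2.COLOR_RGB2BGR))
```

```text
1.8167 [ 0.40281093 -0.11171985  0.21741992] [[320.90969356 190.27726672]]
2.35 [ 0.40801892 -0.21059631  0.2162687 ] [[188.89776173 188.74425543]]
```

View pics/w1.png

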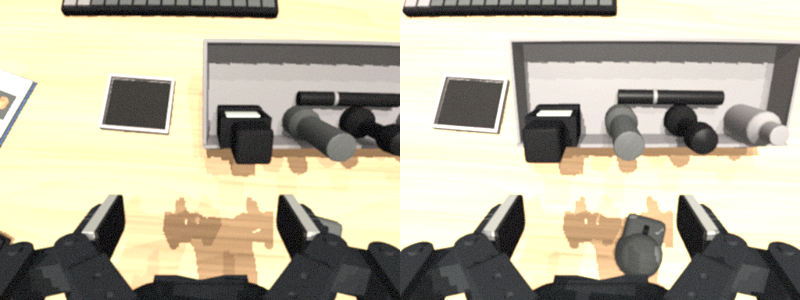

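Both wrist views show the stamp: cap face at about (322,193) in view 1 and (186,183) in view 2, at full resolution. I'll enlarge them for corners.

Run:
```python
from h import *
import pickle
W=pickle.load(open("w1.pkl","rb"))
o=[]
for w,(x,y) in zip(W,[(265,120),(145,120)]):
    c=w["pixels"][y:y+100,x:x+100]; c=np.clip((c/255.)**.45*255*1.1,0,255).astype(np.uint8); o.append(cv2.resize(c,(400,400),interpolation=cv2.INTER_CUBIC))
cv2.imwrite("pics/w1c.png",cv2.cvtColor(np.hstack(o),cv2.COLOR_RGB2BGR))
```

```text
(no output)
```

View pics/w1c.png

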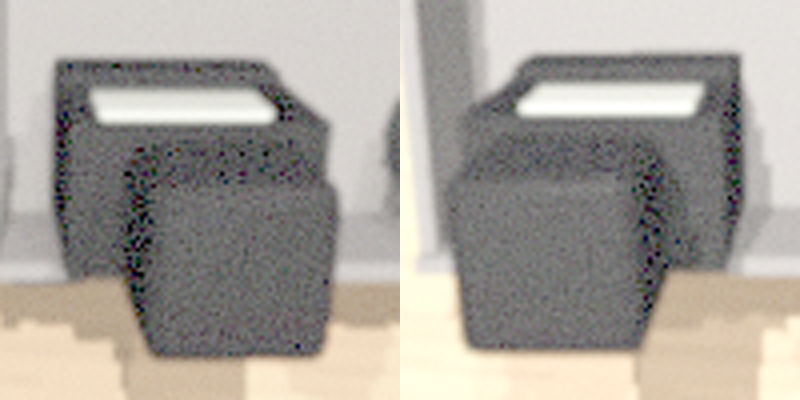

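Run:
```python
from h import *
import pickle
W=pickle.load(open("w1.pkl","rb"))
A=np.array([(153,185),(338,187),(325,355),(152,357)])/4+[265,120]
B=np.array([(52,183),(235,183),(240,350),(68,350)])/4+[145,120]
Q=np.array([tri([(W[0],a),(W[1],b)])[0] for a,b in zip(A,B)]); print(Q.round(4)); print([tri([(W[0],a),(W[1],b)])[1][0].round(4) for a,b in zip(A,B)])
print("sides",[np.linalg.norm(Q[i]-Q[(i+1)%4]).round(4) for i in range(4)])
c=Q.mean(0); r=Q[1]+Q[2]-Q[0]-Q[3]; u=Q[0]+Q[1]-Q[2]-Q[3]; n=np.cross(r,u); n/=np.linalg.norm(n); print(c,n,"tilt",np.degrees(np.arccos(n[2])),"right",r/np.linalg.norm(r),np.degrees(np.arctan2(-r[0],r[1])))
# bin floor/rim check: back rim corners view2 (514,43)->? left and right rear top
for w,p in [(W[1],[(114,43),(399,43)])]:
    print(onz(w,np.array(p)*1.28,.125))
```

```text
[[ 0.4773 -0.1386  0.1417]
 [ 0.4789 -0.1706  0.1425]
 [ 0.4524 -0.172   0.1281]
 [ 0.4503 -0.1412  0.1275]]
[np.float64(0.0004), np.float64(0.0003), np.float64(0.0001), np.float64(0.0001)]
sides [np.float64(0.032), np.float64(0.0302), np.float64(0.0309), np.float64(0.0306)]
[ 0.46471222 -0.15557968  0.1349815 ] [-0.47109994 -0.0074296   0.88204855] tilt 28.109525306501475 right [ 0.05758013 -0.99809076  0.02234636] -176.69825019998586
[[ 0.57739762 -0.10919675  0.125     ]
 [ 0.59945282 -0.41513716  0.125     ]]
```

Measured cap top centre is (0.465,-0.156,0.135); about 0.139 was expected from the geometry, and the sides come out at about 31 mm with rounded corners. The lean agrees with 32° and the yaw is about 3.8°. Grasping now.

```bash
cat > geo.py <<'E'
from h import *
yw=np.radians(3.8); by=np.array([-np.sin(yw),np.cos(yw),0]); bx=np.array([np.cos(yw),np.sin(yw),0]); a=np.radians(32)
zs=np.cos(a)*np.array([0,0,1])-np.sin(a)*bx; rg=tool(-zs,-by)
G=np.array([.4647,-.1556,.1365])-.018*zs
E
python3 - <<'E'
from geo import *
from station import ctrl,hand,sensors,cams
print(G, ctrl.solve_ik(G,rg))
py=np.array([np.cos(np.radians(73.1)),np.sin(np.radians(73.1)),0])
ty=np.array([np.cos(np.radians(88.7)),np.sin(np.radians(88.7)),0])
for s in (1,-1): print(s,ctrl.solve_ik([.565,.3045,.2],tool([0,0,-1],s*py)),ctrl.solve_ik([.56,-.0105,.1],tool([0,0,-1],s*ty)))
hand.command_gripper(.76)
ctrl.move_pose(G+zs*.09,rg); ctrl.servo_line(G,rg,max_speed=.08)
s=sensors.read_state(); print(s["time"],s["tcp_pos"],s["wrist_force"])
hand.command_gripper(0.0)
s=sensors.read_state(); print(s["time"],s["width"],s["gripper_force"],s["wrist_force"])
E
```

```text
[ 0.47421758 -0.15496784  0.12123513] [-0.65340875  0.25742223  2.2326292   1.05641137  0.41286497 -0.08645433]
1 [ 0.4285137   0.43707735  1.42904405  0.          1.27547125 -0.84732198] [-9.41631700e-02  4.40510527e-01  1.72824899e+00 -4.44089210e-16
  9.72833137e-01 -1.64227022e+00]
-1 [0.4285137  0.43707735 1.42904405 0.         1.27547125 2.29427067] [-0.09416317  0.44051053  1.72824899  0.          0.97283314  1.49932244]
4.3083 [ 0.47417261 -0.15518577  0.12136436] [ 0.83307322 -0.16347347 -0.50363312]
4.6833 0.3898373785829132 60.399885177612305 [-1.3310313  -0.18124869  1.39622152]
```

```bash
cat >> geo.py <<'E'
pang=np.radians(73.1); py=np.array([np.cos(pang),np.sin(pang),0]); tang=np.radians(88.7); ty=np.array([np.cos(tang),np.sin(tang),0])
down=[0,0,-1.]; rp=tool(down,-py); rt=tool(down,-ty)
BP=np.array([.5525,.262,0])+.0445*py
RT=np.array([.560,-.0103,0])
E
python3 - <<'E'
from geo import *
from station import ctrl,hand,sensors,cams
import pickle
ctrl.servo_line(G+zs*.11,rg,max_speed=.12)
s=sensors.read_state(); p=s["tcp_pos"]; print(s["time"],p,s["width"])
ctrl.servo_line([p[0]+.03,p[1]+.03,.30],None,max_speed=.2)
ctrl.move_pose([BP[0],BP[1],.22],rp)
s=sensors.read_state(); print(BP,s["time"],s["tcp_pos"],s["width"],s["wrist_force"],s["joints"].round(2))
d={n:cams.get_image(n) for n in("wrist","top","scene")}; pickle.dump(d,open("d2.pkl","wb"))
o=np.hstack([cv2.resize(d["wrist"]["pixels"],(400,300)),cv2.resize(d["scene"]["pixels"][100:250,230:430],(400,300),interpolation=cv2.INTER_CUBIC)])
o2=np.hstack([cv2.resize(d["top"]["pixels"][90:240,90:290],(400,300),interpolation=cv2.INTER_CUBIC),cv2.resize(d["top"]["pixels"][120:270,270:470],(400,300),interpolation=cv2.INTER_CUBIC)])
cv2.imwrite("pics/h2.png",cv2.cvtColor(np.clip(np.vstack([o,o2])*1.4,0,255).astype(np.uint8),cv2.COLOR_RGB2BGR))
E
```

```text
5.75 [ 0.41583536 -0.15854514  0.21387261] 0.39327190816962754
[0.56543625 0.3045782  0.        ] 8.05 [0.56555026 0.30325781 0.21964619] 0.3930154672715315 [ 0.41772081  0.8875223  -2.07774808] [ 0.43  0.42  1.4  -0.    1.32  2.29]
```

View pics/h2.png

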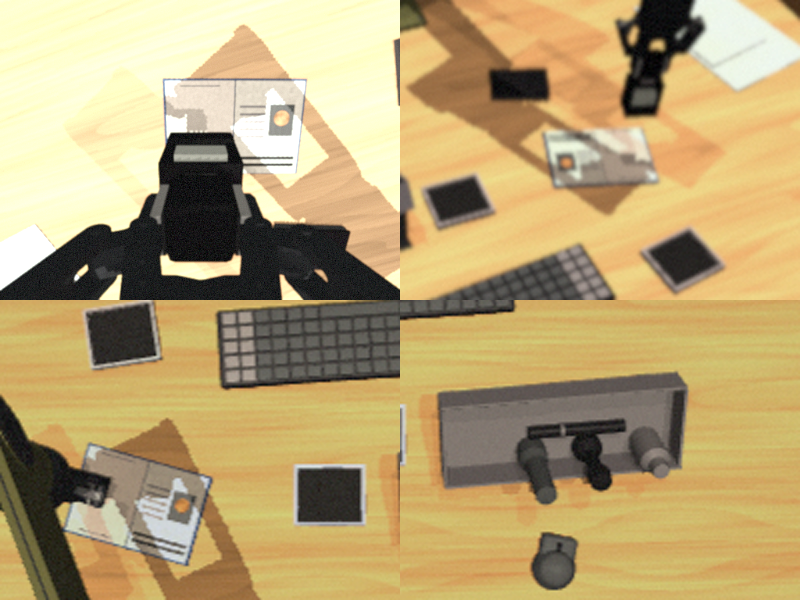

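Wrist view: the stamp is held squarely, with the cap centred at about (200,225) of the 400-wide panel. The other things and the marker are still in the bin, and the passport is visible, TL (163,79), TR (306,79), BR (296,173). Quick check of the page and of the cap offset in the grip, from this view.

Run:
```python
from geo import *
import pickle
d=pickle.load(open("d2.pkl","rb")); w=d["wrist"]
C=onz(w,np.array([(163.5,79),(306,79),(296,173)])*1.28,.006); print(C.round(4), "len",np.linalg.norm(C[0]-C[1]),np.linalg.norm(C[1]-C[2]),"ctr",(C[0]+C[2])/2,"ang",np.degrees(np.arctan2(*(C[0]-C[1])[[1,0]])))
px=np.cross(py,[0,0,1]); T=np.array([.5655,.3033,.2196])
for h in(.018,-.031-.0): 
  for sx in(-.017,0,.017): print(h,sx,(proj(w,T+[0,0,h]+px*sx)/1.28).round(1))
for sx in (.02,): print("foot top corner +x",(proj(w,np.array([T+[0,0,-.031]+px*sx+py*y for y in(-.027,.027)]))/1.28).round(1), "foot z",(proj(w,np.array([T+[0,0,-.075]+px*sx+py*y for y in(-.027,.027)]))/1.28).round(1))
c=w["pixels"][150:350,180:332]; c=np.clip((c/255.)**.4*255*1.15,0,255).astype(np.uint8)
cv2.imwrite("pics/h2c.png",cv2.cvtColor(cv2.resize(c,None,fx=3,fy=3,interpolation=cv2.INTER_CUBIC),cv2.COLOR_RGB2BGR))
```

```text
[[0.6366 0.3304 0.006 ]
 [0.5849 0.159  0.006 ]
 [0.4625 0.1953 0.006 ]] len 0.17902780248536584 0.127676086754609 ctr [0.54953886 0.26284689 0.006     ] ang 73.21647606578922
0.018 -0.017 [[201.4 262.5]]
0.018 0 [[201.4 233.4]]
0.018 0.017 [[201.4 201.5]]
-0.031 -0.017 [[201.1 210.6]]
-0.031 0 [[201.1 187.6]]
-0.031 0.017 [[201.1 163.1]]
foot top corner +x [[244.1 158.6]
 [158.1 158.7]] foot z [[235.3 139.7]
 [166.7 139.8]]
```

View pics/h2c.png

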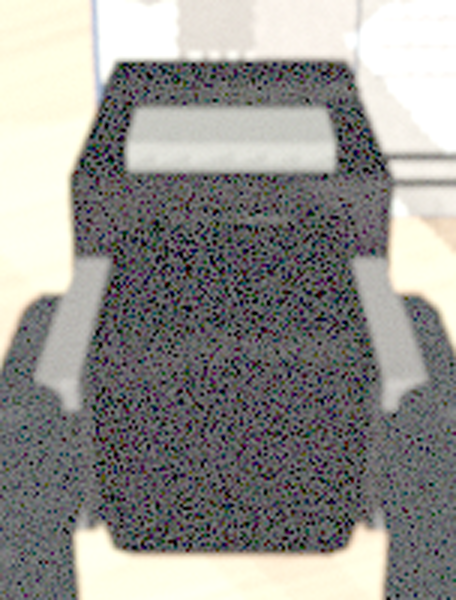

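Cap edge and foot edge fall within about 1–2 px of the prediction for an upright stamp with its foot 98 mm below the TCP. The page centre and angle (73.2°) agree too. Pressing with force feedback.

Run:
```python
from geo import *
from station import ctrl,hand,sensors,cams
B=np.array([.552,.262,0])+.0445*py
ctrl.servo_line([B[0],B[1],.112],rp,max_speed=.08); ctrl.wait(.2)
f0=sensors.read_state()["wrist_force"]; s=sensors.read_state(); print(s["tcp_pos"],f0)
z=.112
while z>.088:
    z-=.001; ctrl.servo_line([B[0],B[1],z],rp,max_speed=.02)
    s=sensors.read_state(); f=s["wrist_force"]-f0; print(round(z,3),s["tcp_pos"].round(4),f.round(1))
    if f[2]>16: break
ctrl.wait(.4); s=sensors.read_state(); print(s["time"],s["tcp_pos"],s["wrist_force"]-f0,s["width"])
ctrl.servo_line([B[0],B[1],.13],rp,max_speed=.05); ctrl.servo_line([B[0],B[1],.22],rp,max_speed=.15)
ctrl.move_pose([RT[0],RT[1],.22],rt); ctrl.wait(.1)
s=sensors.read_state(); print(s["time"],s["tcp_pos"],s["width"],s["wrist_force"])
import pickle
d={n:cams.get_image(n) for n in("wrist","top","scene")}; pickle.dump(d,open("d3.pkl","wb"))
o=np.hstack([cv2.resize(d["wrist"]["pixels"],(400,300)),cv2.resize(d["scene"]["pixels"][120:240,210:370],(400,300),interpolation=cv2.INTER_CUBIC)])
cv2.imwrite("pics/h3.png",cv2.cvtColor(np.clip(o*1.2,0,255).astype(np.uint8),cv2.COLOR_RGB2BGR))
```

```text
[0.56517287 0.30466597 0.11249926] [ 0.07944334  0.57296519 -1.59403253]
0.111 [0.5649 0.3045 0.111 ] [-1.5 -0.7 -0.5]
0.11 [0.5648 0.3045 0.1098] [-0.3 -0.6 -1.2]
0.109 [0.5649 0.3045 0.1089] [ 0.5 -0.8 -0.2]
0.108 [0.5649 0.3045 0.1079] [ 0.2 -1.2 -0.8]
0.107 [0.5649 0.3046 0.1069] [ 0.5 -1.4 -0.3]
0.106 [0.5648 0.3046 0.1059] [ 0.4 -0.5  0.2]
0.105 [0.5649 0.3046 0.1049] [ 0.3  0.  -0.1]
0.104 [0.5649 0.3046 0.1039] [ 0.6 -1.5  0.5]
0.103 [0.5651 0.3047 0.1031] [ 0.1 -0.5  0.8]
0.102 [0.5652 0.3047 0.1025] [-0.9 -1.2  3.6]
0.101 [0.5652 0.3046 0.1013] [-0.1 -0.8  5.1]
0.1 [0.5652 0.3046 0.1002] [-0.6 -0.4  4.9]
0.099 [0.5652 0.3046 0.0991] [ 0.8 -1.8  6.2]
0.098 [0.5652 0.3046 0.0981] [ 0.  -1.6  5.8]
0.097 [0.5652 0.3046 0.0972] [ 0.5 -0.8  6.5]
0.096 [0.5653 0.3046 0.0963] [ 0.  -1.4  7.4]
0.095 [0.5653 0.3046 0.0954] [ 0.9 -1.4  7.8]
0.094 [0.5654 0.3046 0.095 ] [-0.3 -1.  11.1]
0.093 [0.5655 0.3046 0.0949] [-0.8 -2.4 16.1]
15.05 [0.56545788 0.30458218 0.09488565] [-1.57955118 -1.67457983 15.31670196] 0.3890643531005741
17.9917 [ 0.56031919 -0.00907463  0.21981301] 0.3910041126580665 [ 0.63915461 -0.74714705 -2.3683462 ]
```

View pics/h3.png

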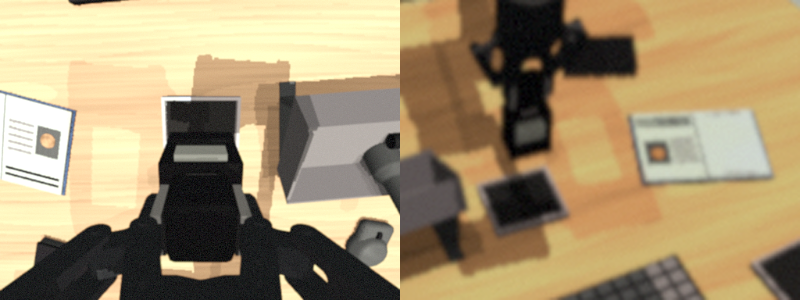

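The cap went down the full 8 mm (contact at TCP z 0.103, hard stop at 0.095, 15 N), centred and away from the photo page. The stamp is now over the rest, with the rim's far corners at (162,97) and (241,97) in the wrist panel. I'll check the tray centre, then place.

Run:
```python
from geo import *
from station import ctrl,hand,sensors,cams
import pickle
w=pickle.load(open("d3.pkl","rb"))["wrist"]
C=onz(w,np.array([(162,97),(241,97)])*1.28,.012); tx=np.cross(ty,[0,0,1]); ctr=C.mean(0)-.043*tx
print(C,np.linalg.norm(C[0]-C[1]),"centre",ctr)
assert np.linalg.norm(ctr[:2]-RT[:2])<.008
ctrl.servo_line([RT[0],RT[1],.112],rt,max_speed=.1); ctrl.wait(.2)
f0=np.mean([sensors.read_state()["wrist_force"] for _ in range(3)],0); z=.107
ctrl.servo_line([RT[0],RT[1],z],rt,max_speed=.04)
while z>.097:
    z-=.001; ctrl.servo_line([RT[0],RT[1],z],rt,max_speed=.02)
    s=sensors.read_state(); f=s["wrist_force"]-f0; print(round(z,3),s["tcp_pos"].round(4),f.round(1))
    if f[2]>2.6: break
hand.command_gripper(.65); ctrl.wait(.3)
s=sensors.read_state(); print(s["time"],s["width"])
ctrl.servo_line([RT[0],RT[1],.26],rt,max_speed=.12)
ctrl.move_pose([.45,.1,.32],rt); ctrl.wait(.3)
d={n:cams.get_image(n) for n in("wrist","top","scene")}; pickle.dump(d,open("d4.pkl","wb")); print(sensors.read_state()["time"])
g=lambda i:cv2.resize(i,(400,300),interpolation=cv2.INTER_CUBIC)
o=np.vstack([np.hstack([g(d["wrist"]["pixels"]),g(d["scene"]["pixels"][120:270,190:390])]),np.hstack([g(d["top"]["pixels"]),g(d["scene"]["pixels"][160:235,210:310])])])
cv2.imwrite("pics/h4.png",cv2.cvtColor(np.clip(o*1.3,0,255).astype(np.uint8),cv2.COLOR_RGB2BGR))
```

```text
[[ 0.59998063  0.03912705  0.012     ]
 [ 0.59788764 -0.05979252  0.012     ]] 0.0989417103764306 centre [ 0.5559452  -0.00935718  0.012     ]
0.106 [ 0.56   -0.0103  0.1059] [ 0.6  0.4 -0.6]
0.105 [ 0.56   -0.0103  0.1049] [ 0.1 -0.4  0. ]
0.104 [ 0.56   -0.0103  0.104 ] [-0.2  0.  -1. ]
0.103 [ 0.5599 -0.0103  0.1029] [-0.1  0.1  1. ]
0.102 [ 0.5602 -0.0103  0.1021] [0.5 0.5 1.6]
0.101 [ 0.5603 -0.0103  0.1014] [-0.6 -0.   4.1]
21.9917 0.6494801597058202
24.625
```

View pics/h4.png

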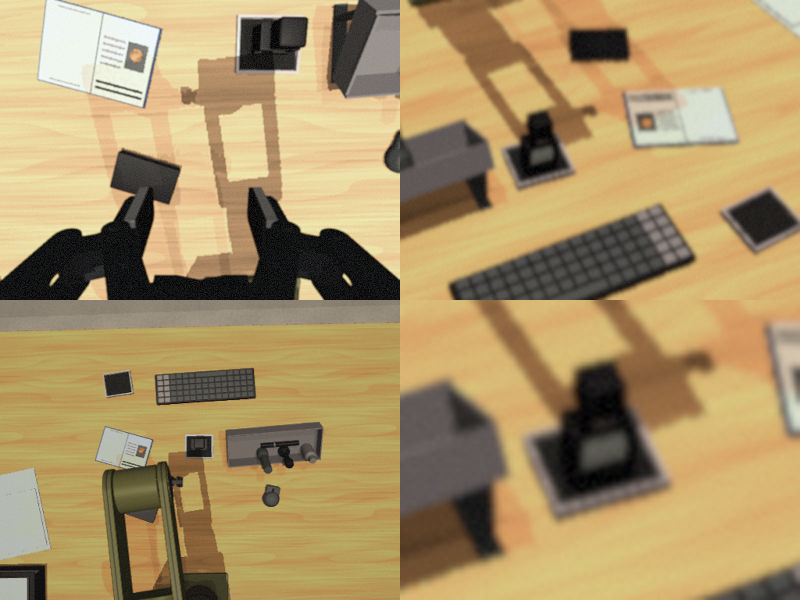

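The stamp stands upright inside the right-hand tray (scene panel ~(600,430), top panel ~(200,446)). Contact came at floor height, not on the rim. The other items and the bin's contents look undisturbed, and the gripper is clear.

```bash
python3 -c "
from station import ctrl
print(ctrl.finish_job())"
```

```text
the job is handed in; nothing more can be done
None
```

I pressed the stamp fully down in the middle of the passport's blank page, stood it upright in the right-hand rest tray and let go, then handed the job in at about 25 s; no imprint showed in the pictures, so I'm judging the press by the full 8 mm of cap travel at 15 N.

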